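# Vent the pressure cooker

## Robot

A 7-joint arm with a two-finger parallel gripper is mounted at the origin on a cart in front of the work surface, level with it; the furniture and walls round the work are solid. World frame = base frame: x ahead of the robot, y to its left, z up, the work surface at z = 0. Lengths are in m, angles in rad, forces in N, time in s.
With the tool pointing down it reaches from about 0.425 to 0.95 m from the base axis. Payload 4.7 kg.
Tool frame: the origin (TCP) lies between the finger pads; the fingertips stand arm.finger_overhang ahead of it and the grasp point (between the pads) lies 3 mm ahead of it (arm.finger_overhang is the distance from the TCP to the fingertips, in m); z points along the fingers, y is the line along which they close (so a half turn about z gives the same grasp; the last joint's range is limited). The gripper opens to 85 mm and grips with 20 to 120 N. Pads are 22 mm wide; open, the fingers measure 114 mm over their backs; the gripper's body (76 mm by 85 mm) begins 54 mm behind the grasp point. The pads swing forward as they close: fully open they stand 13 mm farther back than shut.
Start: joints at [1.225, 0.469, -0.049, 1.532, 0.024, 1.141, -0.082], TCP at [0.21, -0.641, 0.253] pointing down, gripper open.
Joint ranges: [-2.59, 2.59], [-0.33, 1.99], [-1.39, 1.29], [0.1, 2.45], [-1.04, 4.18], [0.21, 1.99], [-2.66, 2.66]. Speed limits (rad/s): [2.57, 2.57, 3.14, 3.14, 3.14, 3.14, 3.14].

## Interface

Orientations are given as a unit quaternion [w, x, y, z].
In Python, from workcell import arm, eyes, workorder gives the robot as it stands.
- The arm moves only by the tool play_rows, never from a script. Its argument "steps" is a list of rows, each an object with "slide": the shift along the tool's x, y, z in mm, a list of three; "turn": the turn, a rotation vector about the tool's x, y, z in rad, a list of three. In form: [{"slide": [tx, ty, tz], "turn": [wx, wy, wz]}, ...]. A call has 1 to 10 rows; each row shifts and turns the commanded pose from where the row before left it, along the tool's axes as they then stand; what a row does not reach is not made up. A row lasts 1/10 s, in which the tool goes at most 50 mm and 8.59 degrees, less where a joint would pass 70% of its speed; a pose out of reach is approached as far as the arm can. A call with a gripper value outside its range is refused whole. "claw" is the finger opening in mm, from 0 to 85.4, set as the call begins (left out, the last holds). The fingers move at their own pace and stop on an object; "squeeze" is the grip in N (left out, the last holds). Time passes only in rows, so rows that do not move let the fingers close. It gives the time, the measured TCP pose, the force, the opening and the grip force at its end, in the units of the state.
- arm.state(): the state, without advancing time (a new reading comes with each control period).
- eyes.grab_frame(name): name is "scene" or "side" or "wrist"; returns a dict with "frame" (420x560x3 uint8, blue, green, red), "fov_y" (degrees; the focal length in pixels is half the picture's height over the tangent of half this angle, whatever the lens; pixels are square), "cx", "cy" (the principal point, pixels), "origin" and "rotation" of the camera in the world. Camera axes: x right, y down, z forward; pixel columns grow to the right and rows downward; lengths in m; the calibration is good to about 2 mm. A picture is of the moment at which its call begins. There is no depth.
- workorder.sign_off(): hands the job in; it is judged then, once.
The state is a dict: "time": time; "qpos": joint angles; "qd": joint speeds; "joint_efforts": joint torques, N m; "eef_pos": TCP position; "tool_rot": TCP orientation; "contact_force": force on the tool from outside, world axes, zero at the start; "ft_torque": the same for the moment, N m; "grip_width": opening from 0.0 (shut) to 1.0 (fully open); "finger_force": force on a finger pad.
Only numpy, scipy, OpenCV 4.12 (cv2) and the standard library are available. Lean on these libraries where they do the work, as an engineer would, in place of code of your own. Each camera call takes 0.05 s, during which the arm holds its last target. There are 200 camera calls.

## Task

Before the pressure cooker is opened, back off the small knurled brass lock nut on the lid's valve by two thirds of a turn or a little more, counter-clockwise seen from above. Then press the freed valve pin straight down until you clearly feel it bottom on its stop, hold it there for about a second with about 13 N, never more than 18 N, and let it spring back up. Leave the nut backed off and the things around the cooker alone.

Things in the scene. Friction and masses are not known exactly. Their poses are not given: they have to be found in the camera images.
- cooker: steel pressure cooker on the black hob, too heavy to shift in this work, 206 mm wide over the lid; origin: centre of its underside, z up. Lid top flat, 120 mm up. The valve stands on the lid at x = -45 mm, y = 0 of this frame (robot's side). Black handles below the lid top: long along -y (to 235 mm), short at +y (to 130 mm). The low black plug on the lid at (32, 42) mm, 11 mm high, is not part of the work
- nut_center (a point): centre of the knurled brass lock nut, 14 mm in diameter, 9 mm high, upright on the valve's axis; screwed down, its underside is 28 mm above the lid, on a brass stem 9 mm thick, so fingers have clear room beside and below it (down to a hexagon base 23 mm wide, 6 mm high). The steel pin, 6 mm thick, sticks out above it. The frame turns with the nut, z up
- lock_nut (a joint): turn of the nut, rad: 0 = screwed down, grows as it is unscrewed (counter-clockwise from above), ends at 5.4; must pass 3.6. Starts at 0 to 0.5. Turns stiffly like a greased thread (0.15 N m at 1 rad/s), stays where it is left, and climbs the pin 2.7 mm per rad (if gripped and not let rise, the pin dips instead, harmlessly). Takes several grasps
- valve_tip: steel cap on top of the valve pin, 8 mm in diameter, 5 mm high: the place to press. Origin at the centre of its underside, so the pressed face is 5 mm higher; at rest that face is 63 mm above the lid, and still 11 mm above the top of the fully raised nut
- valve_pin (a joint): how far the pin is down, m; 0 at rest. A spring (2 N, plus 0.25 N per mm) returns it. A screwed-down nut blocks it. Freed, it goes down to a hidden stop whose depth differs from start to start, 2.5 to 9.5 mm; from there the force climbs by about 10 N per mm. The pressing force must be over 9 N for 0.4 s and stay under 18 N
- timer: bystander: wind-up kitchen timer, teal, 63 mm wide, 58 mm high, left of the hob; origin under its centre
- mug: bystander: mug, green above and white below, 86 mm wide, 88 mm high; origin under its centre
- pepper_mill: bystander: dark wooden pepper mill, 58 mm wide, 170 mm high; origin under its centre

How it is judged:
On the way, in this order (a step that is already met when the one before it is completed fails the run):
1. the lock nut is backed off (more than 3.6 rad) (value of joint lock_nut above 3.6 rad), for 0.2 s.
2. the freed pin is pressed down onto its inner stop and held there for 0.4 s (over 9 N on its cap, more than 2 mm down) (contact force between anything else and valve_tip above 9 N and value of joint valve_pin above 0.002 m), for 0.4 s.
At the end, for the whole second after the job is handed in: The lock nut is still backed off (more than 3.5 rad) and the pin has sprung back up (within 1 mm) (value of joint lock_nut above 3.5 rad and value of joint valve_pin below 0.001 m); the robot touches nothing.
It fails at once if more than 18 N on the valve pin's cap (contact force between anything else and valve_tip above 18 N).
It fails at once if a bystander pushed more than 30 mm (distance of any of timer, mug, pepper_mill from where it was at the start of the episode above 0.03 m).
It also fails if it takes over 69 s, if anything falls off the work surface, if the arm or the gripper's body presses on something with over 40 N, if the wrist force passes 120 N, or if a joint passes its speed limit or range.

## Working session

There is one attempt and no reset: what is moved stays moved. The work goes in short steps, Python scripts to look and compute and a tool call to move; the robot and the scene stay as the last step left them, time stands still between calls to the robot, and variables do not carry over. Pictures are saved under pics/ and viewed, at most 10 in all, crops included, and the job is handed in when it is done.

Besides the shell and the picture viewer there is one more tool, called after "Call:" as name(argument=value, ...), one argument or row to a line, values as JSON. play_rows: Moves the arm, as the interface text tells. Its arguments: {"type":"object","properties":{"steps":{"type":"array","items":{"type":"object","properties":{"slide":{"type":"array","items":{"type":"number"}},"turn":{"type":"array","items":{"type":"number"}}}}},"claw":{"type":"number"},"squeeze":{"type":"number"}},"required":["steps"]}

```bash
mkdir -p pics; cat > h.py <<'E'
import numpy as np, cv2
from workcell import arm, eyes
def grab(n,f=None):
    d=eyes.grab_frame(n)
    if f: cv2.imwrite('pics/'+f,d['frame'])
    return d
def ray(d,u,v):
    im=d['frame']; f=im.shape[0]/2/np.tan(np.radians(d['fov_y'])/2)
    r=np.array(d['rotation'])@np.array([(u-d['cx'])/f,(v-d['cy'])/f,1])
    return np.array(d['origin']),r/np.linalg.norm(r)
def plane(d,u,v,z):
    o,r=ray(d,u,v); return o+r*(z-o[2])/r[2]
def proj(d,p):
    f=d['frame'].shape[0]/2/np.tan(np.radians(d['fov_y'])/2)
    c=np.array(d['rotation']).T@(np.array(p)-np.array(d['origin'])); return [d['cx']+f*c[0]/c[2],d['cy']+f*c[1]/c[2]]
def cross(rays):
    A=np.zeros((3,3));b=np.zeros(3)
    for o,r in rays:
        P=np.eye(3)-np.outer(r,r);A+=P;b+=P@o
    return np.linalg.solve(A,b)
E
python3 - <<'E'
from h import *
import pickle
fs={n:grab(n) for n in('scene','side')}
pickle.dump(fs,open('f.pkl','wb'))
cv2.imwrite('pics/a.png',fs['scene']['frame']);cv2.imwrite('pics/b.png',fs['side']['frame'])
for n in fs: print(n,fs[n]['origin'],fs[n]['rotation'],fs[n]['fov_y'])
print(arm.state(),arm.finger_overhang)
E
```

```text
scene [-0.11752978 -0.4424778   0.59868482] [-0.41418224  0.75232279 -0.45000635  0.24486276] 49.710845241002865
side [0.06858211 0.62859272 0.52603736] [ 0.16111732 -0.23604846  0.80804889 -0.51514981] 56.97869812606819
{'time': 0.1, 'qpos': array([ 1.22510505,  0.46938157, -0.04862937,  1.53353413,  0.02407207,
        1.14099383, -0.08229178]), 'qd': array([-0.00218057, -0.00254026,  0.00069896, -0.00069564,  0.00027946,
        0.00013492, -0.00109716]), 'joint_efforts': array([ 1.03224578e-03, -5.11514890e+01, -4.68204205e-02, -2.38391286e+01,
        1.07903758e-02,  4.35058711e-03,  1.13965652e-05]), 'eef_pos': array([ 0.21017182, -0.64095484,  0.25236949]), 'tool_rot': array([-8.54224973e-04,  9.87476876e-01,  1.57761431e-01, -1.45364453e-04]), 'contact_force': array([ 0.41435413,  0.4907076 , -0.50322224]), 'ft_torque': array([-0.00517702, -0.04613142,  0.05757552]), 'finger_force': 0.0, 'grip_width': 0.9978453344645649} 0.022
```

View pics/a.png

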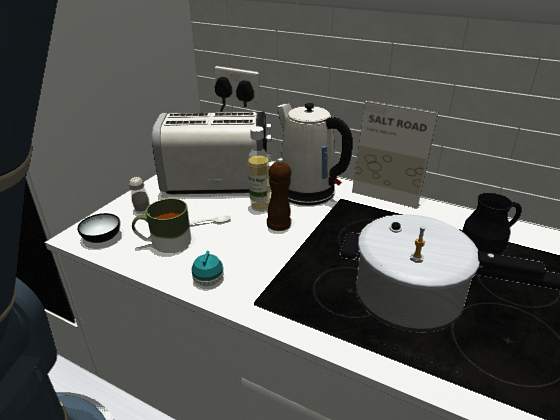

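View pics/b.png

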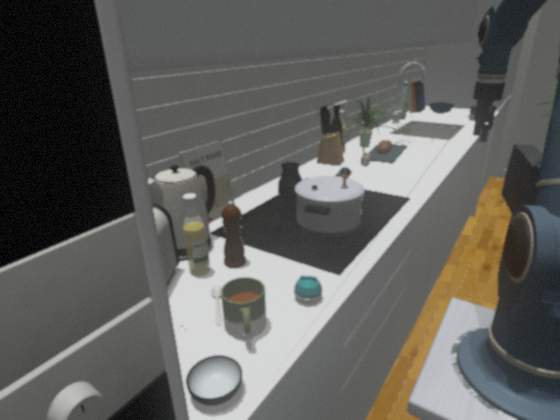

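The scene view shows the cooker at the right with the brass valve at about (419,247). In the side view the valve is at about (345,180). The rotation is a quaternion, so I'll fix the helper and zoom in.

```bash
sed -i "s/np.array(d\['rotation'\])/Rm(d)/g" h.py; cat >> h.py <<'E'
from scipy.spatial.transform import Rotation as R
def Rm(d): return R.from_quat(np.array(d['rotation'])[[1,2,3,0]]).as_matrix()
E
python3 - <<'E'
from h import *
import pickle
fs=pickle.load(open('f.pkl','rb'))
a=fs['scene']['frame'][215:275,385:455];b=fs['side']['frame'][155:215,310:380]
im=np.hstack([cv2.resize(x,None,fx=5.7,fy=8,interpolation=cv2.INTER_NEAREST) for x in(a,b)])
cv2.imwrite('pics/c.png',im)
for n,w in(('scene',(385,455,215,275)),('side',(310,380,155,215))):
    f=fs[n]['frame'];hsv=cv2.cvtColor(f,cv2.COLOR_BGR2HSV)
    m=(hsv[...,0]>8)&(hsv[...,0]<32)&(hsv[...,1]>90)
    k=np.zeros_like(m);k[w[2]:w[3],w[0]:w[1]]=1;m&=k
    for v in np.unique(np.nonzero(m)[0]):
        u=np.nonzero(m[v])[0];print(n,v,u.min(),u.max(),len(u))
print(proj(fs['scene'],[0.6,0,0.1]))
E
```

```text
scene 238 417 418 2
scene 239 416 423 5
scene 240 415 423 6
scene 241 415 424 10
scene 242 415 423 9
scene 243 415 423 9
scene 244 415 423 9
scene 245 416 422 7
scene 246 416 421 6
scene 247 416 420 5
scene 248 416 420 5
scene 249 416 420 5
scene 250 416 419 4
scene 251 415 419 5
scene 252 415 419 5
scene 253 414 419 6
scene 254 414 420 7
scene 255 414 420 7
scene 256 414 420 7
scene 257 416 419 4
side 175 343 343 1
side 176 344 344 1
[np.float64(259.81499458843757), np.float64(195.988644990786)]
```

View pics/c.png

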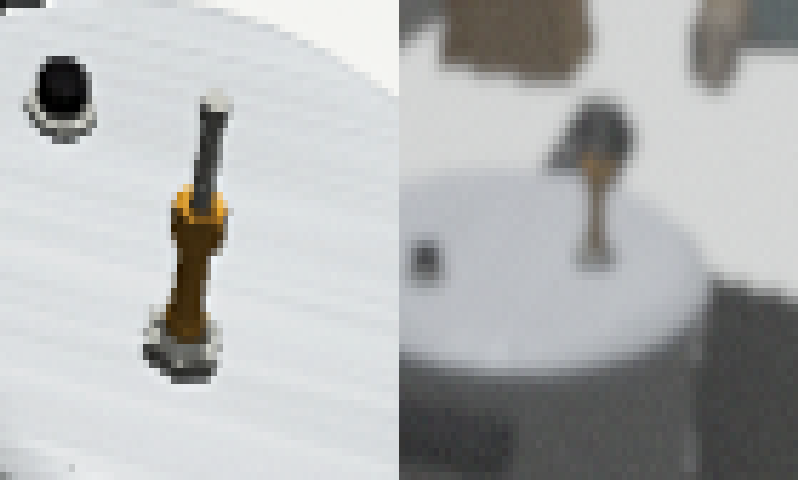

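The zoomed crop shows the nut at about (420,243) in the scene view and (344.6,176) in the side view. The hexagon base is at about (417,257.5) and (344.3,187), and the cap is at scene (422.5,228).

```bash
python3 - <<'E'
from h import *
import pickle
fs=pickle.load(open('f.pkl','rb'));S,D=fs['scene'],fs['side']
n=cross([ray(S,420,242.8),ray(D,344.6,176)]);b=cross([ray(S,417.3,258),ray(D,344.2,187)])
print('nut',n,'base',b)
# lid height from base
for z in(.12,.125,.13): print(z,plane(S,420,242.8,z+.033),plane(S,417,258,z+.004),plane(S,422.5,228,z+.061),plane(D,344.6,176,z+.033),plane(D,344.2,187,z+.003))
s=arm.state();print(n-s['eef_pos'],R.from_quat(s['tool_rot'][[1,2,3,0]]).as_matrix())
# silhouette of lid ellipse: pot side columns
E
```

```text
nut [ 0.50853435 -0.35761472  0.15899692] base [ 0.50886089 -0.35789926  0.12608624]
0.12 [ 0.51730388 -0.35644244  0.153     ] [ 0.51371254 -0.35696067  0.124     ] [ 0.51932668 -0.35549718  0.181     ] [ 0.51551584 -0.37343087  0.153     ] [ 0.51019032 -0.3626965   0.123     ]
0.125 [ 0.51018187 -0.35740764  0.158     ] [ 0.50706347 -0.35786145  0.129     ] [ 0.51170304 -0.35653841  0.186     ] [ 0.50952538 -0.36000026  0.158     ] [ 0.50471182 -0.35039876  0.128     ]
0.13 [ 0.50305987 -0.35837285  0.163     ] [ 0.5004144  -0.35876223  0.134     ] [ 0.50407939 -0.35757963  0.191     ] [ 0.50353491 -0.34656966  0.163     ] [ 0.49923332 -0.33810103  0.133     ]
[ 0.29836253  0.28334011 -0.09337256] [[ 9.50222620e-01  3.11571281e-01 -5.56615578e-04]
 [ 3.11571778e-01 -9.50221203e-01  1.64118901e-03]
 [-1.75605632e-05 -1.73292062e-03 -9.99998498e-01]]
```

Call:
play_rows(
  steps=[
    {"slide": [37.3, -17.6, 0]},
    {"slide": [37.3, -17.6, 0]},
    {"slide": [37.3, -17.6, 0]},
    {"slide": [37.3, -17.6, 0]},
    {"slide": [37.3, -17.6, 0]},
    {"slide": [37.3, -17.6, 0]},
    {"slide": [37.3, -17.6, 0]},
    {"slide": [37.3, -17.6, 0]},
    {"slide": [37.3, -17.6, 0]},
    {"slide": [37.3, -17.6, 0]},
  ],
)

```text
$.steps[0]: bad value
```

Call:
play_rows(
  steps=[
    {"slide": [0, 0, 0]},
    {"slide": [0, 0, 0]},
    {"slide": [0, 0, 0]},
  ],
)

```text
$.steps[0]: bad value
```

```bash
python3 - <<'E'
from h import *
d=grab('wrist','w1.png');s=arm.state()
print(s['qpos'],s['eef_pos'],s['tool_rot'],d['origin'],d['rotation'])
T=R.from_quat(s['tool_rot'][[1,2,3,0]]).as_matrix();print(T.T@(d['origin']-s['eef_pos']),T.T@Rm(d))
for p in([.509,-.357,.125],[.509,-.357,.158],[.509,-.357,.188]):print(proj(d,p))
E
```

```text
[ 1.22507162  0.46929553 -0.04860608  1.53335905  0.02408753  1.14102542
 -0.08230038] [ 0.21020298 -0.64102297  0.25250158] [-7.39443902e-04  9.87476443e-01  1.57764729e-01 -1.33120869e-04] [ 0.27252019 -0.62189686  0.3717983 ] [ 0.10509239  0.80284234 -0.58180982 -0.07679255]
[ 0.06517085  0.00106342 -0.11930038] [[-3.97195302e-04 -9.66125153e-01 -2.58073694e-01]
 [ 9.99999803e-01 -5.08985997e-04  3.66364150e-04]
 [-4.85309517e-04 -2.58073498e-01  9.66125165e-01]]
[np.float64(-57.679966878409516), np.float64(-472.5127577181644)]
[np.float64(-142.44799283255406), np.float64(-623.8694816471384)]
[np.float64(-267.14575509270736), np.float64(-846.5223577112895)]
```

View pics/w1.png

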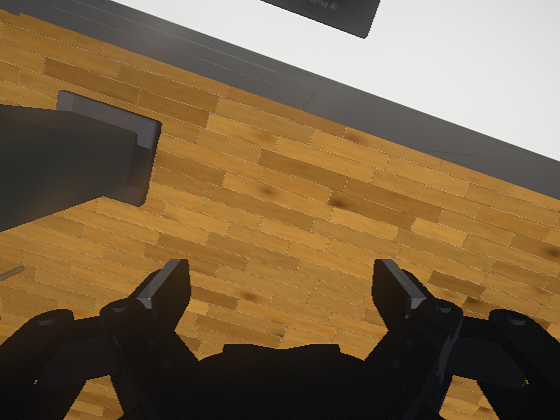

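The wrist view shows only the floor, with the pads at the bottom, because the rows were refused. Each row needs both fields.

Call:
play_rows(
  steps=[
    {"slide": [37.3, -17.6, 0], "turn": [0, 0, 0]},
    {"slide": [37.3, -17.6, 0], "turn": [0, 0, 0]},
    {"slide": [37.3, -17.6, 0], "turn": [0, 0, 0]},
    {"slide": [37.3, -17.6, 0], "turn": [0, 0, 0]},
    {"slide": [37.3, -17.6, 0], "turn": [0, 0, 0]},
    {"slide": [37.3, -17.6, 0], "turn": [0, 0, 0]},
    {"slide": [37.3, -17.6, 0], "turn": [0, 0, 0]},
    {"slide": [37.3, -17.6, 0], "turn": [0, 0, 0]},
    {"slide": [37.3, -17.6, 0], "turn": [0, 0, 0]},
    {"slide": [37.3, -17.6, 0], "turn": [0, 0, 0]},
  ],
)

```text
time: 1.15
eef_pos: [0.5108, -0.3567, 0.2531]
tool_rot: [-0.0, 0.987, 0.158, -0.0]
contact_force: [-0.4, 0.3, 0.1]
grip_width: 1.0
finger_force: 0.0
```

Call:
play_rows(
  steps=[
    {"slide": [0, 0, 0], "turn": [0, 0, 0.1]},
    {"slide": [0, 0, 0], "turn": [0, 0, 0.1]},
    {"slide": [0, 0, 0], "turn": [0, 0, 0]},
    {"slide": [0, 0, 0], "turn": [0, 0, 0]},
  ],
)

```text
time: 1.55
eef_pos: [0.5097, -0.358, 0.2531]
tool_rot: [-0.0, 0.998, 0.059, -0.0]
contact_force: [-0.4, 0.8, -0.7]
grip_width: 0.994
finger_force: 0.0
```

```bash
python3 - <<'E'
from h import *
d=grab('wrist','w2.png');s=arm.state()
print(s['time'],s['qpos'],s['eef_pos'],s['tool_rot'],s['contact_force'])
for p in([.509,-.357,.125],[.509,-.357,.158],[.509,-.357,.188]):print(proj(d,p))
E
```

```text
1.6 [ 0.64832413  0.38865928 -0.13877022  1.6591012   0.05894814  1.09823428
 -0.95978885] [ 0.50964996 -0.35812044  0.25314244] [-7.13259809e-05  9.98257196e-01  5.90130911e-02 -1.45059316e-04] [-0.03926213 -0.03319992 -0.08462415]
[np.float64(278.09560953152544), np.float64(213.37146708777038)]
[np.float64(277.73154934003554), np.float64(224.87210893856948)]
[np.float64(277.29744961084117), np.float64(238.58529601503253)]
```

View pics/w2.png

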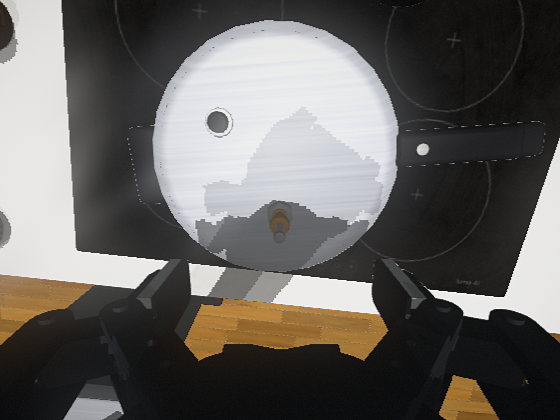

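The wrist view shows the valve close to where I predicted: nut at about (280,224), cap (279.5,236) and base (281,211). Next I'll turn the wrist clockwise so one grasp can cover the whole unscrewing turn, then look again from that angle.

Call:
play_rows(
  steps=[
    {"slide": [0, 0, 0], "turn": [0, 0, 0.14]},
    {"slide": [0, 0, 0], "turn": [0, 0, 0.14]},
    {"slide": [0, 0, 0], "turn": [0, 0, 0.14]},
    {"slide": [0, 0, 0], "turn": [0, 0, 0.14]},
    {"slide": [0, 0, 0], "turn": [0, 0, 0.14]},
    {"slide": [0, 0, 0], "turn": [0, 0, 0.14]},
    {"slide": [0, 0, 0], "turn": [0, 0, 0.14]},
    {"slide": [0, 0, 0], "turn": [0, 0, 0.14]},
    {"slide": [0, 0, 0], "turn": [0, 0, 0.14]},
    {"slide": [0, 0, 0], "turn": [0, 0, 0.14]},
  ],
  claw=50,
)

```text
time: 2.6
eef_pos: [0.5096, -0.3583, 0.2533]
tool_rot: [-0.0, 0.8, -0.601, -0.0]
contact_force: [-0.5, 0.1, 0.0]
grip_width: 0.586
finger_force: 0.0
```

Call:
play_rows(
  steps=[
    {"slide": [0, 0, 0], "turn": [0, 0, 0]},
    {"slide": [0, 0, 0], "turn": [0, 0, 0]},
    {"slide": [0, 0, 0], "turn": [0, 0, 0]},
  ],
)

```text
time: 2.9
eef_pos: [0.5098, -0.3581, 0.2533]
tool_rot: [-0.0, 0.802, -0.598, 0.0]
contact_force: [-0.4, -0.4, 0.1]
grip_width: 0.586
finger_force: 0.0
```

```bash
python3 - <<'E'
from h import *
d=grab('wrist');s=arm.state()
print(s['time'],s['qpos'],s['eef_pos'],s['tool_rot'],d['fov_y'])
for p in([.509,-.357,.125],[.509,-.357,.158],[.509,-.357,.188]):print(proj(d,p))
a=cv2.imread('pics/w2.png')[195:255,245:315];b=d['frame'][195:255,245:315]
cv2.imwrite('pics/w3.png',np.hstack([cv2.resize(x,None,fx=5.7,fy=5.7,interpolation=cv2.INTER_NEAREST) for x in(a,b)]))
E
```

```text
2.95 [ 0.44059856  0.38231514  0.13928692  1.67194187 -0.05856265  1.09127347
 -2.25540796] [ 0.50984063 -0.3580745   0.25336381] [-7.02918171e-05  8.01619719e-01 -5.97834273e-01  5.58668968e-05] 69.41398191939521
[np.float64(281.61276600067447), np.float64(215.2805387173348)]
[np.float64(281.7207030056227), np.float64(226.9705900855983)]
[np.float64(281.8493218147641), np.float64(240.9005716198165)]
```

View pics/w3.png

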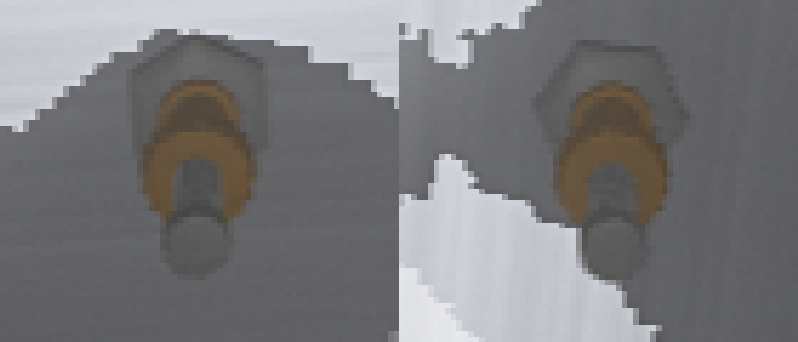

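In both wrist crops the ring and cap are clear: cap at (279.4,238.3) in view 1 and (282.5,238.3) in view 2, nut ring at about (279.9,226.5) and (282.4,226.8).

```bash
python3 - <<'E'
from h import *
d2=grab('wrist');s=arm.state()
T=R.from_quat(s['tool_rot'][[1,2,3,0]]).as_matrix()
tc=T.T@(np.array(d2['origin'])-s['eef_pos'])
d1=dict(d2); q=np.array([-7.13259809e-05,9.98257196e-01,5.90130911e-02,-1.45059316e-04])
T1=R.from_quat(q[[1,2,3,0]]).as_matrix()
d1['origin']=np.array([.50965,-.35812,.25314])+T1@tc
M=T1@T.T@Rm(d2);x=R.from_matrix(M).as_quat();d1['rotation']=x[[3,0,1,2]]
for nm,a,b,z in(('cap',(279.4,238.3),(282.5,238.3),.188),('nuttop',(279.9,226.7),(282.4,226.8),.163)):
    c=cross([ray(d1,*a),ray(d2,*b)]);p=plane(d1,*a,z),plane(d2,*b,z)
    print(nm,c,p,T.T@((p[0]+p[1])/2-s['eef_pos']))
E
```

```text
cap [ 0.50853201 -0.35718532  0.18332968] (array([ 0.51009826, -0.35696329,  0.188     ]), array([ 0.50911085, -0.35882896,  0.188     ])) [-0.0002121   0.00017319  0.06530417]
nuttop [ 0.50860144 -0.35735562  0.15821356] (array([ 0.51011464, -0.35720758,  0.163     ]), array([ 0.50903285, -0.35877214,  0.163     ])) [-0.00012872  0.00023215  0.09030416]
```

Call:
play_rows(
  steps=[
    {"slide": [0, 0, 12], "turn": [0, 0, 0]},
    {"slide": [0, 0, 12], "turn": [0, 0, 0]},
    {"slide": [0, 0, 12], "turn": [0, 0, 0]},
    {"slide": [0, 0, 12], "turn": [0, 0, 0]},
    {"slide": [0, 0, 12], "turn": [0, 0, 0]},
    {"slide": [0, 0, 12], "turn": [0, 0, 0]},
    {"slide": [0, 0, 12], "turn": [0, 0, 0]},
    {"slide": [0, 0, 7], "turn": [0, 0, 0]},
    {"slide": [0, 0, 4], "turn": [0, 0, 0]},
    {"slide": [0, 0, 0], "turn": [0, 0, 0]},
  ],
)

```text
time: 4.0
eef_pos: [0.5098, -0.3579, 0.1578]
tool_rot: [0.0, 0.801, -0.598, -0.0]
contact_force: [0.4, 0.2, 0.4]
grip_width: 0.583
finger_force: 0.0
```

```bash
python3 - <<'E'
from h import *
f=[grab(n)['frame'] for n in('scene','wrist')];s=arm.state();print(s['eef_pos'],s['contact_force'])
a=cv2.resize(f[0][205:275,380:460],(400,400),interpolation=cv2.INTER_NEAREST)
b=cv2.resize(f[1][180:420,160:400],(400,400))
cv2.imwrite('pics/g1.png',np.hstack([a,b]))
E
```

```text
[ 0.51021556 -0.35815978  0.1587229 ] [0.18039585 0.634659   0.73493698]
```

View pics/g1.png

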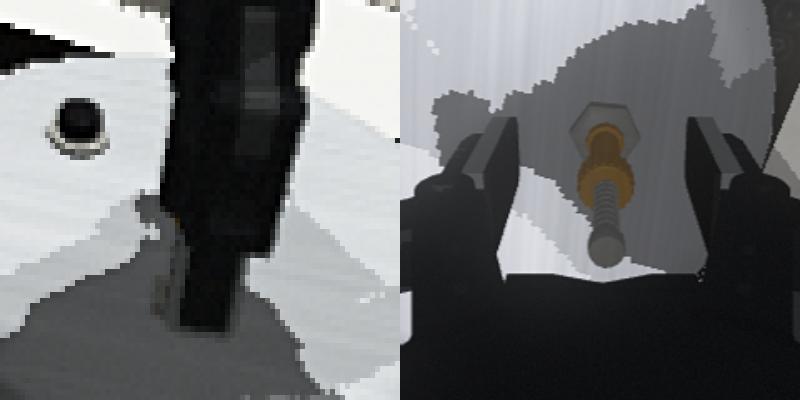

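The nut sits centred between the open pads, which reach below it: nut at about (605,185) in the right panel, with the pads on either side. I'll close now.

Call:
play_rows(
  steps=[
    {"slide": [0, 0, 0], "turn": [0, 0, 0]},
    {"slide": [0, 0, 0], "turn": [0, 0, 0]},
    {"slide": [0, 0, 0], "turn": [0, 0, 0]},
    {"slide": [0, 0, 0], "turn": [0, 0, 0]},
    {"slide": [0, 0, 0], "turn": [0, 0, 0]},
    {"slide": [0, 0, 0], "turn": [0, 0, 0]},
    {"slide": [0, 0, 0], "turn": [0, 0, 0]},
    {"slide": [0, 0, 0], "turn": [0, 0, 0]},
  ],
  claw=0,
  squeeze=80,
)

```text
time: 4.9
eef_pos: [0.5094, -0.3583, 0.1583]
tool_rot: [0.0, 0.801, -0.599, -0.0]
contact_force: [-3.2, -0.7, 1.1]
grip_width: 0.121
finger_force: 77.9
```

Call:
play_rows(
  steps=[
    {"slide": [0, 0, -0.27], "turn": [0, 0, -0.1]},
    {"slide": [0, 0, -0.27], "turn": [0, 0, -0.1]},
    {"slide": [0, 0, -0.27], "turn": [0, 0, -0.1]},
    {"slide": [0, 0, -0.27], "turn": [0, 0, -0.1]},
    {"slide": [0, 0, -0.27], "turn": [0, 0, -0.1]},
  ],
)

```text
time: 5.4
eef_pos: [0.51, -0.3579, 0.1597]
tool_rot: [-0.0, 0.925, -0.38, 0.0]
contact_force: [-2.7, -0.3, 1.5]
grip_width: 0.119
finger_force: 77.9
```

```bash
python3 -c "
from h import *
s=arm.state();print(s['ft_torque'],s['contact_force'],s['qpos'][6])"
```

```text
[-0.11500111  0.48523792 -0.14310408] [-2.65438218 -0.32682843  1.45088503] -1.8023277407607492
```

Call:
play_rows(
  steps=[
    {"slide": [0, 0, 0], "turn": [0, 0, 0]},
    {"slide": [0, 0, 0], "turn": [0, 0, 0]},
    {"slide": [0, 0, 0], "turn": [0, 0, 0]},
    {"slide": [0, 0, 0], "turn": [0, 0, 0]},
  ],
)

```text
time: 5.8
eef_pos: [0.51, -0.3579, 0.1597]
tool_rot: [0.0, 0.924, -0.382, 0.0]
contact_force: [-2.2, -0.5, 1.1]
grip_width: 0.121
finger_force: 77.9
```

```bash
python3 - <<'E'
from h import *
s=arm.state();print(s['ft_torque'],s['contact_force'],s['qpos'][6],s['eef_pos'],s['tool_rot'],s['grip_width'])
f=grab('wrist')['frame'];cv2.imwrite('pics/g2.png',cv2.resize(f[180:380,180:380],(600,600)))
E
```

```text
[-0.03178763  0.46434466 -0.04460483] [-2.1792794  -0.53388668  1.12433624] -1.806271206483749 [ 0.51000304 -0.35792012  0.1596754 ] [ 6.85097281e-05  9.24162168e-01 -3.82000367e-01  4.55655919e-05] 0.12073289094250167
```

View pics/g2.png

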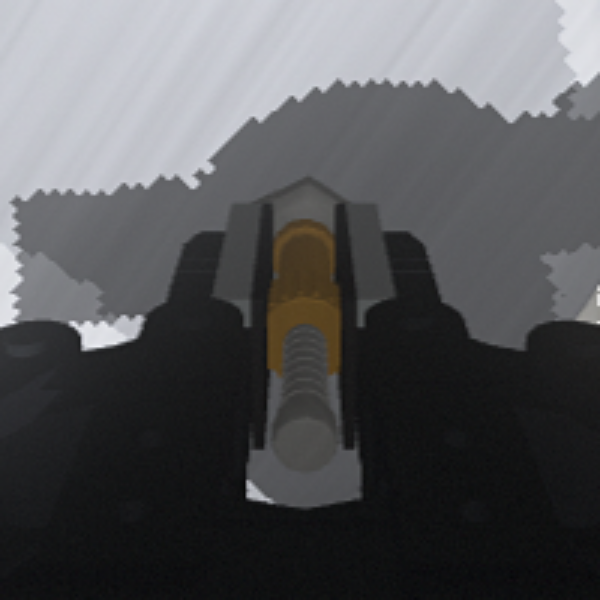

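The pads hold the brass nut's flanks at about (305,330), and the torque fits a viscous thread. I'll turn on.

Call:
play_rows(
  steps=[
    {"slide": [0, 0, -0.27], "turn": [0, 0, -0.1]},
    {"slide": [0, 0, -0.27], "turn": [0, 0, -0.1]},
    {"slide": [0, 0, -0.27], "turn": [0, 0, -0.1]},
    {"slide": [0, 0, -0.27], "turn": [0, 0, -0.1]},
    {"slide": [0, 0, -0.27], "turn": [0, 0, -0.1]},
    {"slide": [0, 0, -0.27], "turn": [0, 0, -0.1]},
    {"slide": [0, 0, -0.27], "turn": [0, 0, -0.1]},
    {"slide": [0, 0, -0.27], "turn": [0, 0, -0.1]},
    {"slide": [0, 0, -0.27], "turn": [0, 0, -0.1]},
    {"slide": [0, 0, -0.27], "turn": [0, 0, -0.1]},
  ],
)

```text
time: 6.85
eef_pos: [0.5103, -0.3567, 0.1623]
tool_rot: [-0.001, 0.994, 0.11, 0.0]
contact_force: [-1.6, 1.8, 2.4]
grip_width: 0.118
finger_force: 78.0
```

Call:
play_rows(
  steps=[
    {"slide": [0, 0, -0.27], "turn": [0, 0, -0.1]},
    {"slide": [0, 0, -0.27], "turn": [0, 0, -0.1]},
    {"slide": [0, 0, -0.27], "turn": [0, 0, -0.1]},
    {"slide": [0, 0, -0.27], "turn": [0, 0, -0.1]},
    {"slide": [0, 0, -0.27], "turn": [0, 0, -0.1]},
    {"slide": [0, 0, -0.27], "turn": [0, 0, -0.1]},
    {"slide": [0, 0, -0.27], "turn": [0, 0, -0.1]},
    {"slide": [0, 0, -0.27], "turn": [0, 0, -0.1]},
    {"slide": [0, 0, -0.27], "turn": [0, 0, -0.1]},
    {"slide": [0, 0, -0.27], "turn": [0, 0, -0.1]},
  ],
)

```text
time: 7.85
eef_pos: [0.5095, -0.3557, 0.1645]
tool_rot: [-0.002, 0.819, 0.573, 0.0]
contact_force: [-3.2, 4.1, 0.9]
grip_width: 0.121
finger_force: 78.0
```

```bash
python3 -c "
from h import *
s=arm.state();print(s['ft_torque'],s['contact_force'],s['qpos'],s['eef_pos'])"
```

```text
[ 0.68804167  0.73364473 -0.10556185] [-3.18790344  4.14580616  0.85754863] [ 0.8798153   0.51385618 -0.46429503  1.73372884  0.26889522  0.96161768
 -0.03865492] [ 0.50949412 -0.35567579  0.16454814]
```

Call:
play_rows(
  steps=[
    {"slide": [0, 0, -0.27], "turn": [0, 0, -0.1]},
    {"slide": [0, 0, -0.27], "turn": [0, 0, -0.1]},
    {"slide": [0, 0, -0.27], "turn": [0, 0, -0.1]},
    {"slide": [0, 0, -0.27], "turn": [0, 0, -0.1]},
    {"slide": [0, 0, -0.27], "turn": [0, 0, -0.1]},
    {"slide": [0, 0, -0.27], "turn": [0, 0, -0.1]},
    {"slide": [0, 0, -0.27], "turn": [0, 0, -0.1]},
    {"slide": [0, 0, -0.27], "turn": [0, 0, -0.1]},
    {"slide": [0, 0, -0.27], "turn": [0, 0, -0.1]},
    {"slide": [0, 0, -0.27], "turn": [0, 0, -0.1]},
  ],
)

```text
time: 8.85
eef_pos: [0.5082, -0.3559, 0.1668]
tool_rot: [-0.003, 0.445, 0.896, 0.001]
contact_force: [-6.7, 3.8, 2.0]
grip_width: 0.127
finger_force: 78.0
```

Call:
play_rows(
  steps=[
    {"slide": [0, 0, -0.27], "turn": [0, 0, -0.1]},
    {"slide": [0, 0, -0.27], "turn": [0, 0, -0.1]},
    {"slide": [0, 0, -0.27], "turn": [0, 0, -0.1]},
    {"slide": [0, 0, -0.27], "turn": [0, 0, -0.1]},
    {"slide": [0, 0, -0.27], "turn": [0, 0, -0.1]},
    {"slide": [0, 0, -0.27], "turn": [0, 0, -0.1]},
    {"slide": [0, 0, -0.27], "turn": [0, 0, -0.1]},
    {"slide": [0, 0, -0.27], "turn": [0, 0, -0.1]},
    {"slide": [0, 0, 0], "turn": [0, 0, 0]},
    {"slide": [0, 0, 0], "turn": [0, 0, 0]},
  ],
)

```text
time: 9.85
eef_pos: [0.5077, -0.3569, 0.1689]
tool_rot: [-0.003, 0.063, 0.998, 0.001]
contact_force: [-6.3, 1.7, 2.6]
grip_width: 0.122
finger_force: 78.1
```

```bash
python3 -c "
from h import *
s=arm.state();print(s['ft_torque'],s['contact_force'],s['qpos'],s['eef_pos'],s['tool_rot'])"
```

```text
[ 0.33143417  1.43528893 -0.01422585] [-6.30345062  1.71984816  2.60109294] [ 1.15526532  0.62918426 -0.88652347  1.71439301  0.54555742  1.07196328
  1.53357988] [ 0.50770308 -0.3568864   0.16888589] [-0.00308435  0.06273004  0.99802506  0.00118928]
```

Call:
play_rows(
  steps=[
    {"slide": [0, 0, 0], "turn": [0, 0, 0]},
    {"slide": [0, 0, 0], "turn": [0, 0, 0]},
    {"slide": [0, 0, 0], "turn": [0, 0, 0]},
    {"slide": [0, 0, 0], "turn": [0, 0, 0]},
    {"slide": [0, 0, 0], "turn": [0, 0, 0]},
    {"slide": [0, 0, 0], "turn": [0, 0, 0]},
  ],
  claw=50,
)

```text
time: 10.45
eef_pos: [0.5101, -0.358, 0.17]
tool_rot: [0.0, 0.062, 0.998, -0.0]
contact_force: [-0.7, 0.6, 0.1]
grip_width: 0.584
finger_force: 0.0
```

Call:
play_rows(
  steps=[
    {"slide": [0, 0, -4], "turn": [0, 0, 0]},
    {"slide": [0, 0, -10], "turn": [0, 0, 0]},
    {"slide": [0, 0, -12], "turn": [0, 0, 0]},
    {"slide": [0, 0, -12], "turn": [0, 0, 0]},
    {"slide": [0, 0, -12], "turn": [0, 0, 0]},
    {"slide": [0, 0, -12], "turn": [0, 0, 0]},
    {"slide": [0, 0, -12], "turn": [0, 0, 0]},
    {"slide": [0, 0, -6], "turn": [0, 0, 0]},
    {"slide": [0, 0, 0], "turn": [0, 0, 0]},
    {"slide": [0, 0, 0], "turn": [0, 0, 0]},
  ],
)

```text
time: 11.45
eef_pos: [0.5097, -0.358, 0.2497]
tool_rot: [-0.0, 0.062, 0.998, 0.0]
contact_force: [-0.1, -0.1, -0.1]
grip_width: 0.585
finger_force: 0.0
```

Call:
play_rows(
  steps=[
    {"slide": [0, 0, 0], "turn": [0, 0, 0]},
    {"slide": [0, 0, 0], "turn": [0, 0, 0]},
    {"slide": [0, 0, 0], "turn": [0, 0, 0]},
    {"slide": [0, 0, 0], "turn": [0, 0, 0]},
    {"slide": [0, 0, 0], "turn": [0, 0, 0]},
    {"slide": [0, 0, 0], "turn": [0, 0, 0]},
  ],
  claw=0,
  squeeze=30,
)

```text
time: 12.05
eef_pos: [0.51, -0.358, 0.25]
tool_rot: [0.0, 0.062, 0.998, -0.0]
contact_force: [-0.2, 0.8, -0.1]
grip_width: 0.002
finger_force: 0.0
```

```bash
python3 - <<'E'
from h import *
d=grab('wrist');S=grab('scene');s=arm.state();print(s['eef_pos'],s['tool_rot'],s['contact_force'],s['grip_width'])
T=R.from_quat(s['tool_rot'][[1,2,3,0]]).as_matrix();print(T)
f=d['frame'][180:280,230:330];cv2.imwrite('pics/n1.png',np.hstack([cv2.resize(f,(400,400),interpolation=cv2.INTER_NEAREST),cv2.resize(S['frame'][205:275,385:455],(400,400),interpolation=cv2.INTER_NEAREST)]))
for z in(.12,.153,.163,.185):print(z,proj(d,[.509,-.357,z]))
print('tip',proj(S,s['eef_pos']+T@[0,0,.022]))
E
```

```text
[ 0.50992319 -0.35795556  0.2499596 ] [ 2.36768979e-05  6.23483262e-02  9.98054449e-01 -5.42733081e-05] [ 0.04265986 -0.34825846  0.23988806] -0.003676770979270908
[[-9.92225371e-01  1.24454051e-01  4.04939667e-05]
 [ 1.24454046e-01  9.92225367e-01 -1.11287863e-04]
 [-5.40293663e-05 -1.05383003e-04 -9.99999993e-01]]
0.12 [np.float64(283.2276061364842), np.float64(209.9736027680488)]
0.153 [np.float64(283.5289330307849), np.float64(220.92508512980194)]
0.163 [np.float64(283.63782697559645), np.float64(224.88274751726547)]
0.185 [np.float64(283.9154751751802), np.float64(234.97364686287634)]
tip [np.float64(427.58381015267526), np.float64(206.4133523558962)]
```

View pics/n1.png

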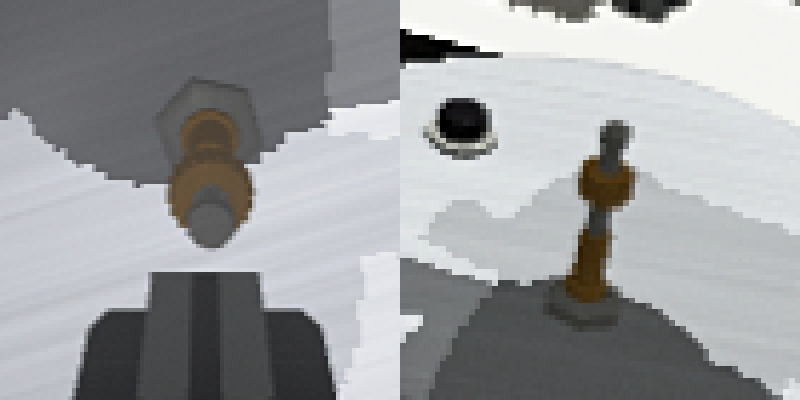

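The nut has clearly climbed: thread shows beneath it at about (600,215) in the scene panel, and it rose about 11 mm, so roughly 4.2 rad. The shut fingers are lined up over the cap, so I'll descend.

Call:
play_rows(
  steps=[
    {"slide": [0, 0, 7], "turn": [0, 0, 0]},
    {"slide": [0, 0, 7], "turn": [0, 0, 0]},
    {"slide": [0, 0, 7], "turn": [0, 0, 0]},
    {"slide": [0, 0, 7], "turn": [0, 0, 0]},
    {"slide": [0, 0, 5], "turn": [0, 0, 0]},
    {"slide": [0, 0, 2], "turn": [0, 0, 0]},
    {"slide": [0, 0, 0], "turn": [0, 0, 0]},
    {"slide": [0, 0, 0], "turn": [0, 0, 0]},
  ],
)

```text
time: 12.95
eef_pos: [0.5101, -0.358, 0.2152]
tool_rot: [0.0, 0.062, 0.998, -0.0]
contact_force: [-0.1, -0.2, 0.4]
grip_width: 0.005
finger_force: 0.0
```

Call:
play_rows(
  steps=[
    {"slide": [0, 0, 1], "turn": [0, 0, 0]},
    {"slide": [0, 0, 1], "turn": [0, 0, 0]},
    {"slide": [0, 0, 0], "turn": [0, 0, 0]},
  ],
)

```text
time: 13.25
eef_pos: [0.5099, -0.358, 0.2129]
tool_rot: [-0.0, 0.062, 0.998, -0.0]
contact_force: [-0.3, 0.2, -0.4]
grip_width: -0.003
finger_force: 0.0
```

Call:
play_rows(
  steps=[
    {"slide": [0, 0, 1], "turn": [0, 0, 0]},
    {"slide": [0, 0, 1], "turn": [0, 0, 0]},
    {"slide": [0, 0, 0], "turn": [0, 0, 0]},
  ],
)

```text
time: 13.55
eef_pos: [0.5098, -0.358, 0.2108]
tool_rot: [-0.0, 0.062, 0.998, 0.0]
contact_force: [-0.5, -0.3, 0.1]
grip_width: -0.001
finger_force: 0.0
```

Call:
play_rows(
  steps=[
    {"slide": [0, 0, 1], "turn": [0, 0, 0]},
    {"slide": [0, 0, 1], "turn": [0, 0, 0]},
    {"slide": [0, 0, 0], "turn": [0, 0, 0]},
  ],
)

```text
time: 13.85
eef_pos: [0.5101, -0.358, 0.2091]
tool_rot: [0.0, 0.062, 0.998, -0.0]
contact_force: [-0.2, 0.1, 1.7]
grip_width: 0.003
finger_force: 0.8
```

Call:
play_rows(
  steps=[
    {"slide": [0, 0, 1], "turn": [0, 0, 0]},
    {"slide": [0, 0, 0], "turn": [0, 0, 0]},
    {"slide": [0, 0, 0], "turn": [0, 0, 0]},
  ],
)

```text
time: 14.15
eef_pos: [0.51, -0.358, 0.208]
tool_rot: [0.0, 0.062, 0.998, -0.0]
contact_force: [-0.2, 0.5, 1.9]
grip_width: -0.0
finger_force: 1.0
```

Call:
play_rows(
  steps=[
    {"slide": [0, 0, 0.8], "turn": [0, 0, 0]},
    {"slide": [0, 0, 0], "turn": [0, 0, 0]},
    {"slide": [0, 0, 0], "turn": [0, 0, 0]},
  ],
)

```text
time: 14.45
eef_pos: [0.51, -0.358, 0.2072]
tool_rot: [0.0, 0.062, 0.998, -0.0]
contact_force: [-0.7, 0.2, 1.8]
grip_width: 0.0
finger_force: 1.1
```

Call:
play_rows(
  steps=[
    {"slide": [0, 0, 0.8], "turn": [0, 0, 0]},
    {"slide": [0, 0, 0], "turn": [0, 0, 0]},
    {"slide": [0, 0, 0], "turn": [0, 0, 0]},
  ],
)

```text
time: 14.75
eef_pos: [0.51, -0.358, 0.2064]
tool_rot: [0.0, 0.062, 0.998, -0.0]
contact_force: [-0.3, -0.3, 2.8]
grip_width: 0.001
finger_force: 1.2
```

Call:
play_rows(
  steps=[
    {"slide": [0, 0, 0.6], "turn": [0, 0, 0]},
    {"slide": [0, 0, 0], "turn": [0, 0, 0]},
    {"slide": [0, 0, 0], "turn": [0, 0, 0]},
  ],
)

```text
time: 15.05
eef_pos: [0.5099, -0.358, 0.2057]
tool_rot: [0.0, 0.062, 0.998, -0.0]
contact_force: [-0.4, 0.5, 2.4]
grip_width: 0.002
finger_force: 1.3
```

Call:
play_rows(
  steps=[
    {"slide": [0, 0, 0.7], "turn": [0, 0, 0]},
    {"slide": [0, 0, 0], "turn": [0, 0, 0]},
  ],
)

```text
time: 15.25
eef_pos: [0.5099, -0.358, 0.205]
tool_rot: [-0.0, 0.062, 0.998, -0.0]
contact_force: [-0.7, -0.5, 3.2]
grip_width: -0.002
finger_force: 1.3
```

Call:
play_rows(
  steps=[
    {"slide": [0, 0, 0.7], "turn": [0, 0, 0]},
    {"slide": [0, 0, 0], "turn": [0, 0, 0]},
  ],
)

```text
time: 15.45
eef_pos: [0.5099, -0.358, 0.2043]
tool_rot: [0.0, 0.062, 0.998, -0.0]
contact_force: [-0.5, -0.7, 2.1]
grip_width: 0.002
finger_force: 1.4
```

Call:
play_rows(
  steps=[
    {"slide": [0, 0, 0.7], "turn": [0, 0, 0]},
    {"slide": [0, 0, 0], "turn": [0, 0, 0]},
  ],
)

```text
time: 15.65
eef_pos: [0.5099, -0.358, 0.2036]
tool_rot: [0.0, 0.062, 0.998, -0.0]
contact_force: [0.2, 0.7, 3.1]
grip_width: -0.002
finger_force: 1.5
```

Call:
play_rows(
  steps=[
    {"slide": [0, 0, 0.5], "turn": [0, 0, 0]},
    {"slide": [0, 0, 0], "turn": [0, 0, 0]},
  ],
)

```text
time: 15.85
eef_pos: [0.51, -0.358, 0.2031]
tool_rot: [0.0, 0.062, 0.998, -0.0]
contact_force: [-0.1, -0.6, 3.7]
grip_width: -0.0
finger_force: 1.6
```

Call:
play_rows(
  steps=[
    {"slide": [0, 0, 0.7], "turn": [0, 0, 0]},
    {"slide": [0, 0, 0], "turn": [0, 0, 0]},
  ],
)

```text
time: 16.05
eef_pos: [0.5099, -0.358, 0.2024]
tool_rot: [0.0, 0.062, 0.998, -0.0]
contact_force: [0.2, 0.1, 3.6]
grip_width: 0.001
finger_force: 1.7
```

Call:
play_rows(
  steps=[
    {"slide": [0, 0, 0.5], "turn": [0, 0, 0]},
    {"slide": [0, 0, 0], "turn": [0, 0, 0]},
  ],
)

```text
time: 16.25
eef_pos: [0.5099, -0.358, 0.2019]
tool_rot: [0.0, 0.062, 0.998, -0.0]
contact_force: [0.2, 0.1, 3.5]
grip_width: 0.004
finger_force: 1.8
```

Call:
play_rows(
  steps=[
    {"slide": [0, 0, 0.6], "turn": [0, 0, 0]},
    {"slide": [0, 0, 0], "turn": [0, 0, 0]},
  ],
)

```text
time: 16.45
eef_pos: [0.5099, -0.358, 0.2013]
tool_rot: [0.0, 0.062, 0.998, -0.0]
contact_force: [-0.2, -0.6, 4.1]
grip_width: -0.004
finger_force: 1.8
```

Call:
play_rows(
  steps=[
    {"slide": [0, 0, 0.5], "turn": [0, 0, 0]},
    {"slide": [0, 0, 0], "turn": [0, 0, 0]},
  ],
)

```text
time: 16.65
eef_pos: [0.5101, -0.358, 0.201]
tool_rot: [0.0, 0.062, 0.998, -0.0]
contact_force: [0.7, -0.3, 4.7]
grip_width: -0.004
finger_force: 2.1
```

Call:
play_rows(
  steps=[
    {"slide": [0, 0, 0.4], "turn": [0, 0, 0]},
    {"slide": [0, 0, 0], "turn": [0, 0, 0]},
  ],
)

```text
time: 16.85
eef_pos: [0.5102, -0.358, 0.2008]
tool_rot: [0.0, 0.062, 0.998, -0.0]
contact_force: [0.9, -0.8, 5.8]
grip_width: -0.003
finger_force: 2.6
```

The stop is reached: z has stalled and the force climbs about 2.7 N per commanded mm.

Call:
play_rows(
  steps=[
    {"slide": [0, 0, 0.5], "turn": [0, 0, 0]},
    {"slide": [0, 0, 0.5], "turn": [0, 0, 0]},
    {"slide": [0, 0, 0], "turn": [0, 0, 0]},
  ],
)

```text
time: 17.15
eef_pos: [0.5107, -0.3581, 0.2005]
tool_rot: [0.001, 0.062, 0.998, -0.0]
contact_force: [-0.3, 0.0, 7.9]
grip_width: 0.001
finger_force: 3.7
```

Call:
play_rows(
  steps=[
    {"slide": [0, 0, 0.4], "turn": [0, 0, 0]},
    {"slide": [0, 0, 0.4], "turn": [0, 0, 0]},
    {"slide": [0, 0, 0], "turn": [0, 0, 0]},
  ],
)

```text
time: 17.45
eef_pos: [0.5111, -0.3582, 0.2002]
tool_rot: [0.001, 0.062, 0.998, -0.001]
contact_force: [-0.0, 1.1, 9.6]
grip_width: -0.001
finger_force: 4.6
```

Call:
play_rows(
  steps=[
    {"slide": [0, 0, 0.5], "turn": [0, 0, 0]},
    {"slide": [0, 0, 0.5], "turn": [0, 0, 0]},
    {"slide": [0, 0, 0.4], "turn": [0, 0, 0]},
    {"slide": [0, 0, 0], "turn": [0, 0, 0]},
  ],
)

```text
time: 17.85
eef_pos: [0.5118, -0.3583, 0.1997]
tool_rot: [0.002, 0.062, 0.998, -0.001]
contact_force: [-0.3, -0.2, 12.8]
grip_width: 0.003
finger_force: 6.2
```

Call:
play_rows(
  steps=[
    {"slide": [0, 0, 0], "turn": [0, 0, 0]},
    {"slide": [0, 0, 0], "turn": [0, 0, 0]},
    {"slide": [0, 0, 0], "turn": [0, 0, 0]},
    {"slide": [0, 0, 0], "turn": [0, 0, 0]},
  ],
)

```text
time: 18.25
eef_pos: [0.5117, -0.3583, 0.1997]
tool_rot: [0.002, 0.062, 0.998, -0.001]
contact_force: [0.3, -0.9, 12.8]
grip_width: 0.001
finger_force: 6.2
```

Call:
play_rows(
  steps=[
    {"slide": [0, 0, 0], "turn": [0, 0, 0]},
    {"slide": [0, 0, 0], "turn": [0, 0, 0]},
    {"slide": [0, 0, 0], "turn": [0, 0, 0]},
    {"slide": [0, 0, 0], "turn": [0, 0, 0]},
  ],
)

```text
time: 18.65
eef_pos: [0.5117, -0.3583, 0.1997]
tool_rot: [0.002, 0.062, 0.998, -0.001]
contact_force: [-0.2, -0.6, 12.4]
grip_width: 0.002
finger_force: 6.2
```

Held at about 12.5 N for 0.8 s. I'll hold a touch longer, then release upward.

Call:
play_rows(
  steps=[
    {"slide": [0, 0, 0], "turn": [0, 0, 0]},
    {"slide": [0, 0, 0], "turn": [0, 0, 0]},
    {"slide": [0, 0, -1.5], "turn": [0, 0, 0]},
    {"slide": [0, 0, -2], "turn": [0, 0, 0]},
    {"slide": [0, 0, -3], "turn": [0, 0, 0]},
    {"slide": [0, 0, -4], "turn": [0, 0, 0]},
    {"slide": [0, 0, -6], "turn": [0, 0, 0]},
    {"slide": [0, 0, -10], "turn": [0, 0, 0]},
    {"slide": [0, 0, -12], "turn": [0, 0, 0]},
    {"slide": [0, 0, -12], "turn": [0, 0, 0]},
  ],
)

```text
time: 19.65
eef_pos: [0.5099, -0.3579, 0.2488]
tool_rot: [0.0, 0.062, 0.998, -0.0]
contact_force: [-0.1, 0.0, -0.2]
grip_width: 0.005
finger_force: 0.0
```

Call:
play_rows(
  steps=[
    {"slide": [0, 0, -12], "turn": [0, 0, 0]},
    {"slide": [0, 0, -12], "turn": [0, 0, 0]},
    {"slide": [0, 0, -6], "turn": [0, 0, 0]},
    {"slide": [0, 0, 0], "turn": [0, 0, 0]},
    {"slide": [0, 0, 0], "turn": [0, 0, 0]},
    {"slide": [0, 0, 0], "turn": [0, 0, 0]},
    {"slide": [0, 0, 0], "turn": [0, 0, 0]},
  ],
)

```text
time: 20.35
eef_pos: [0.5097, -0.3579, 0.2771]
tool_rot: [-0.0, 0.062, 0.998, 0.0]
contact_force: [0.2, -0.2, 0.4]
grip_width: -0.0
finger_force: 0.0
```

```bash
python3 - <<'E'
from h import *
S=grab('scene');cv2.imwrite('pics/z.png',cv2.resize(S['frame'][205:275,385:455],(400,400),interpolation=cv2.INTER_NEAREST))
E
```

```text
(no output)
```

View pics/z.png

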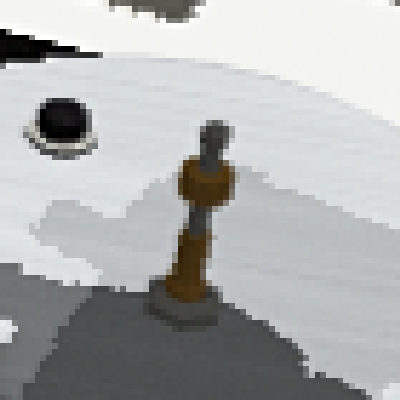

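The pin is back up, with the cap at (214,130) as before pressing, and the nut is still raised at (207,183). I'll hand it in.

```bash
python3 -c "
from workcell import workorder
print(workorder.sign_off())"
```

```text
the job is handed in; nothing more can be done
None
```

I backed the lock nut off about 4.3 rad, held the pin on its stop at about 12.5 N for about a second, let it spring back up, and handed the job in; no verdict came back.

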